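# Sort returned flight-case hardware into stock trays

## Task

Put the returned parts away: the two mains plugs in the yellow tray, the two casters in the green tray and the pipe clamp in the red tray. Stand or lay each one flat on the tray's floor, the same way up as it is now (casters wheel-up), not on top of another part or on the rim, and leave the tape roll and the radio where they are.

Things in the scene. Friction and masses are not known exactly. Their poses are not given: they have to be found in the camera images.
- plug_blue: Blue mains plug lying down: blue square middle 46 long x 28 wide x 28 high (mm), black round nose (25 diameter, +x end), grey round cable nut (23 diameter, -x end), 78 long in all, thin steel latch on top. 100 g. Origin: centre of the underside; x along its length, z up. Grip across its 28 width (along y) at the middle.
- plug_white: White mains plug lying down: white square middle 46 long x 28 wide x 28 high (mm), black round nose (25 diameter, +x end), grey round cable nut (23 diameter, -x end), 78 long in all, thin steel latch on top. 100 g. Origin: centre of the underside; x along its length, z up. Grip across its 28 width (along y) at the middle.
- caster_black: Black-wheeled flight-case caster standing wheel-up on a steel plate (60 in x, 50 in y, 4 thick, mm); two fork cheeks (30 long in x, 32 over their outsides in y, tops 48 above the underside) hold a black wheel, 44 diameter, axle along y; 60 high in all. 220 g. Origin: centre of the underside; z up. Grip across the cheeks (along y), 30 to 45 above the underside.
- caster_orange: Orange-wheeled flight-case caster standing wheel-up on a steel plate (60 in x, 50 in y, 4 thick, mm); two fork cheeks (30 long in x, 32 over their outsides in y, tops 48 above the underside) hold a orange wheel, 44 diameter, axle along y; 60 high in all. 220 g. Origin: centre of the underside; z up. Grip across the cheeks (along y), 30 to 45 above the underside.
- clamp: Aluminium pipe clamp lying on its side, 93 long (mm), 260 g: a block 34 (x) x 26 (y) x 28 high centred 15.5 from the origin towards -x; a ring (48 outside, 36 hole, 22 high, hole upright) centred 22.5 towards +x; a black round knob (20 wide, 14 long) on the block's -x end. Origin: underside, middle of the length; z up. Grip the block across its 26 width (along y), near the centre of mass.
- tray_yellow: Yellow open plastic stock tray, fixed, 138 (x) x 198 (y) x 45 high outside (mm), walls and floor 4 thick, so 130 x 190 inside with the floor 4 above the table. Origin: centre of its underside; x along its short side, y along its long side, z up. It takes the mains plugs.
- tray_green: Green open plastic stock tray, fixed, 138 (x) x 198 (y) x 45 high outside (mm), walls and floor 4 thick, so 130 x 190 inside with the floor 4 above the table. Origin: centre of its underside; x along its short side, y along its long side, z up. It takes the casters.
- tray_red: Red open plastic stock tray, fixed, 138 (x) x 198 (y) x 45 high outside (mm), walls and floor 4 thick, so 130 x 190 inside with the floor 4 above the table. Origin: centre of its underside; x along its short side, y along its long side, z up. It takes the pipe clamp.
- tape_roll: Bystander: black roll of tape lying flat, 72 diameter, 38 high (mm), loose. Origin: centre of its underside.
- radio: Bystander: black hand-held radio lying on its back, 90 x 50 x 34 high (mm) with a stub aerial that reaches 96 from the origin at the +x end, loose. Origin: centre of the underside of its case.
Mind the look-alikes: they are no part of the job. Leave any purple or turquoise look-alike of the caster_black alone. Several things look just like the tray_yellow: the one meant starts nearest to the robot's base.

How it is judged (in metres and radians):
At the end, for the whole second after the job is handed in: Plugs in yellow, casters in green, clamp in red tray: each origin inside the inner walls (65 mm in tray x, 95 in y), under 12 mm above the tray's underside (floor 4), tilted under 0.2 rad, at rest (0.02 m/s, 0.2 rad/s); tape roll and radio within 30 mm of their starts (x of plug_blue in the frame of tray_yellow between -0.065 and 0.065 m and y of plug_blue in the frame of tray_yellow between -0.095 and 0.095 m and z of plug_blue in the frame of tray_yellow between -0.002 and 0.012 m and angle between each of plug_blue, plug_white, caster_black, caster_orange, clamp's own z axis and vertical below 0.2 rad and linear speed of each of plug_blue, plug_white, caster_black, caster_orange, clamp below 0.02 m/s and angular speed of each of plug_blue, plug_white, caster_black, caster_orange, clamp below 0.2 rad/s and x of plug_white in the frame of tray_yellow between -0.065 and 0.065 m and y of plug_white in the frame of tray_yellow between -0.095 and 0.095 m and z of plug_white in the frame of tray_yellow between -0.002 and 0.012 m and x of caster_black in the frame of tray_green between -0.065 and 0.065 m and y of caster_black in the frame of tray_green between -0.095 and 0.095 m and z of caster_black in the frame of tray_green between -0.002 and 0.012 m and x of caster_orange in the frame of tray_green between -0.065 and 0.065 m and y of caster_orange in the frame of tray_green between -0.095 and 0.095 m and z of caster_orange in the frame of tray_green between -0.002 and 0.012 m and x of clamp in the frame of tray_red between -0.065 and 0.065 m and y of clamp in the frame of tray_red between -0.095 and 0.095 m and z of clamp in the frame of tray_red between -0.002 and 0.012 m and distance of each of tape_roll, radio from where it was at the start of the episode below 0.03 m); the robot touches nothing.
It fails at once if the tape roll is moved more than 30 mm (distance of tape_roll from where it was at the start of the episode above 0.03 m).
It fails at once if the radio is moved more than 30 mm (distance of radio from where it was at the start of the episode above 0.03 m).
It also fails if it takes over 115 s, if anything falls off the work surface, if the arm or the gripper's body presses on something with over 40 N, if the wrist force passes 120 N, or if a joint passes its speed limit or range.

## Robot

A 6-joint arm with a two-finger parallel gripper is mounted at the origin on the work surface. World frame = base frame: x ahead of the robot, y to its left, z up, the work surface at z = 0. Lengths are in mm, angles in rad, forces in N, time in s.
With the tool pointing down it reaches from about 350 to 725 mm from the base axis. Payload 4.3 kg.
Tool frame: the origin (TCP) lies at the very end of the fingers, on their centre line; the grasp point (between the pads) lies behind it (arm.grip_depth is the z of the grasp point in the tool frame, in mm); z points along the fingers, y is the direction in which the jaws open and shut (so a half turn about z gives the same grasp; the last joint's range is limited). The gripper opens to 85 mm and grips with 20 to 120 N. Pads are 22 mm wide; open, the fingers measure 114 mm over their backs; the gripper's body (76 mm by 85 mm) begins 54 mm behind the grasp point. The pads swing forward as they close: fully open they stand 13 mm farther back than shut.
Start: joints at [-1.407, 0.377, 0.081, 1.274, 0, 1.46], TCP at [155.485, -553.617, 231.329] pointing down, gripper open.
Joint ranges: [-2.72, 2.72], [-0.84, 1.66], [-1.02, 1.22], [-1.77, 2.12], [-1.37, 1.28], [-3.14, 3.14]. Speed limits (rad/s): [2.57, 2.57, 3.14, 3.14, 3.14, 3.14].

## Interface

Orientations are given as a unit quaternion [w, x, y, z].
In Python, from workcell import readout, snapshot, arm gives the robot as it stands.
- The arm moves only by the tool move_arm, never from a script. Its argument "targets" is a list of rows, each a list of 6 numbers: the shift along the world's x, y, z in cm, then the turn, a rotation vector about the world's x, y, z in rad. In form: [[dx, dy, dz, ax, ay, az], ...]. A call has 1 to 12 rows; each row shifts and turns the commanded pose from where the row before left it; what a row does not reach is not made up. A row lasts 1/8 s, in which the tool goes at most 62.5 mm and 10.7 degrees, less where a joint would pass 70% of its speed; a pose out of reach is approached as far as the arm can. A call with a gripper value outside its range is refused whole. "fingers" is the opening, from 0 (shut) to 1 (fully open), set as the call begins (left out, the last holds). The fingers move at their own pace and stop on an object; "grip_force" is the grip in N (left out, the last holds). Time passes only in rows, so rows that do not move let the fingers close. It gives the time, the measured TCP pose, the force and the opening at its end, in the units of the state.
- readout.get_obs(): the state, without advancing time (a new reading comes with each control period).
- snapshot(name): name is "scene" or "top" or "wrist"; returns a dict with "pixels" (420x560x3 uint8, red, green, blue), "depth" (420x560 float32, mm along the optical axis (not along the pixel's ray), 0 where there is no reading), "fx", "fy", "cx", "cy" (pixels), "R" (3x3) and "t" (3): a world point X has camera coordinates R X + t; the wrist camera has in their place "mount" (4x4, takes a point from camera to tool coordinates, whose origin is the TCP and whose axes are the flange's). Camera axes: x right, y down, z forward; pixel columns grow to the right and rows downward; lengths in mm; the calibration is good to about 2 mm. The wrist camera is an equidistant fisheye: a pixel r from the principal point sees the ray r / f radians off the axis. A picture is of the moment at which its call begins: read the wrist's pose just before it.
- arm.hand_in(): hands the job in, once; it reports no verdict.
The state is a dict: "time_s": time; "joint_pos": joint angles; "qvel": joint speeds; "joint_efforts": joint torques, N m; "tool_pos": TCP position; "tool_rot": TCP orientation; "wrist_force": force on the tool from outside, world axes, zero at the start; "ft_torque": the same for the moment, N m; "finger_gap": finger opening in mm.
Only numpy, scipy, OpenCV 4.12 (cv2) and the standard library are available. Lean on these libraries where they do the work, as an engineer would, in place of code of your own. Each camera call takes 0.05 s, during which the arm holds its last target.

## Working session

There is one attempt and no reset: what is moved stays moved. The work goes in short steps, Python scripts to look and compute and a tool call to move; the robot and the scene stay as the last step left them, time stands still between calls to the robot, and variables do not carry over. Pictures are saved under pics/ and viewed, and the job is handed in when it is done.

Besides the shell and the picture viewer there is one more tool, called after "Request:" by a JSON object that holds its "fn" and its "kwargs". move_arm: Moves the arm, as the interface text tells. Its arguments: {"type":"object","properties":{"targets":{"type":"array"},"fingers":{"type":"number"},"grip_force":{"type":"number"}},"required":["targets"]}

```bash
ls; mkdir -p pics; python3 - <<'E'
from workcell import readout, snapshot, arm
import cv2,numpy as np
print(readout.get_obs()); print(arm.grip_depth, [a for a in dir(arm) if a[0]!='_'])
for n in ['scene','top','wrist']:
    s=snapshot(n); cv2.imwrite(f'pics/{n}0.png',s['pixels'][:,:,::-1]); np.save(f'pics/{n}0.npy',s,allow_pickle=True)
    print(n,{k:v for k,v in s.items() if k not in('pixels','depth')})
E
```

```text
pics
{'time_s': 0.0, 'joint_pos': array([-1.40730467e+00,  3.78063312e-01,  7.96161532e-02,  1.27443263e+00,
       -1.54210836e-06,  1.46052780e+00]), 'qvel': array([ 9.37141668e-04, -1.81910583e-03, -8.02586409e-04, -1.37258610e-03,
        4.78192520e-04, -2.89009170e-06]), 'joint_efforts': array([-6.41933511e-04, -4.63594830e+01,  2.69880259e+01,  2.06358073e-02,
       -3.50623359e-04, -8.30711201e-06]), 'tool_pos': array([ 155.36535066, -552.91016694,  230.35699366]), 'tool_rot': array([-1.04134272e-03,  9.90646000e-01,  1.36452986e-01, -2.84896292e-05]), 'wrist_force': array([0.77030976, 0.27839584, 0.03963359]), 'ft_torque': array([ 0.00937248, -0.04961479,  0.02451877]), 'finger_gap': 84.97942124375042}
-18.700000000000003 ['MotionError', 'grip_depth', 'hand_in']
scene {'fx': 406.0036008891859, 'fy': 406.0036008891859, 'cx': 284.00646185545173, 'cy': 219.4689979548669, 'R': array([[ 0.44292582,  0.89651211, -0.0090969 ],
       [ 0.54957612, -0.27950927, -0.7872996 ],
       [-0.70836629,  0.34371588, -0.61650352]]), 't': array([-140.61965632, -279.41413947, 1695.98854405])}
top {'fx': 411.5607637229178, 'fy': 411.5607637229178, 'cx': 275.7490748899459, 'cy': 203.2043176012659, 'R': array([[-0.00443314, -0.99998459, -0.00334179],
       [-0.9893162 ,  0.00487276, -0.14570418],
       [ 0.14571821,  0.00266016, -0.98932256]]), 't': array([-102.65951451,  491.34367939, 1068.44573155])}
wrist {'fx': 325.19226210127806, 'fy': 325.19226210127806, 'cx': 282.994676279493, 'cy': 205.78388796793556, 'mount': array([[-1.16576925e-03, -9.65758676e-01, -2.59439436e-01,
         6.65181672e+01],
       [ 9.99998552e-01, -1.44749109e-03,  8.94850523e-04,
        -4.38389604e-01],
       [-1.23974593e-03, -2.59438017e-01,  9.65758965e-01,
        -1.42773467e+02],
       [ 0.00000000e+00,  0.00000000e+00,  0.00000000e+00,
         1.00000000e+00]])}
```

View pics/scene0.png

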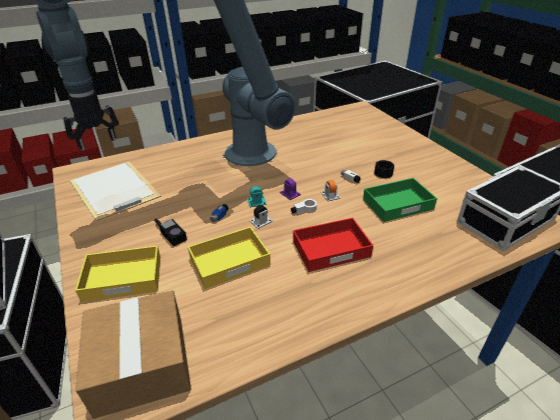

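View pics/top0.png

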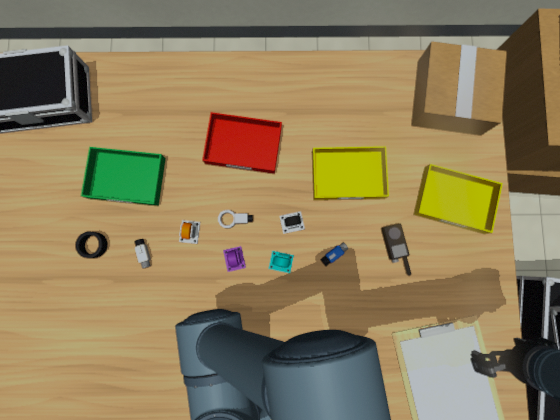

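View pics/wrist0.png

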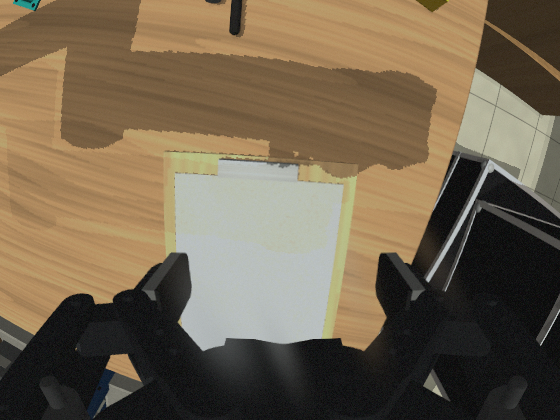

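Top view. Candidates for the black caster: black (292,221), purple (234,258), turquoise (281,262). The orange caster at (189,231) is unique. Candidates for the yellow tray: (349,173) and (460,198). I'll measure base distances, then check with close crops.

```bash
cat > h.py <<'E'
import numpy as np,cv2
from workcell import readout, snapshot, arm
def world(s):
    d=s['depth']; v,u=np.mgrid[:d.shape[0],:d.shape[1]]
    c=np.stack([(u-s['cx'])/s['fx']*d,(v-s['cy'])/s['fy']*d,d],-1)
    return (c-s['t'])@s['R']   # R^T(c-t)
def plane(s,u,v,z):
    r=np.array([(u-s['cx'])/s['fx'],(v-s['cy'])/s['fy'],1.])@s['R']; o=-s['R'].T@s['t']
    return o+r*(z-o[2])/r[2]
E
python3 - <<'E'
from h import *
s=np.load('pics/top0.npy',allow_pickle=True).item(); W=world(s)
for n,(u,v,w) in dict(plugb=(334,254,22),plugw=(142,253,22),cb=(292,221,18),co=(189,231,18),clamp=(235,218,24),tape=(91,244,22),radio=(398,248,34),purp=(234,258,18),turq=(281,262,18)).items():
    P=W[v-w:v+w+1,u-w:u+w+1]; M=(P[...,2]>7)&(P[...,2]<80)&(s['depth'][v-w:v+w+1,u-w:u+w+1]>0)
    N,L,st,c=cv2.connectedComponentsWithStats(M.astype(np.uint8)); k=1+np.argmax(st[1:,4]); M=L==k
    Q=P[M]; r=cv2.minAreaRect(Q[:,:2].astype(np.float32))
    print(n,M.sum(),'mean',Q.mean(0).round(1),'zmax',np.percentile(Q[:,2],[50,95]).round(1),'rect',np.round(r[0],1),np.round(r[1],1),round(r[2],1))
    # table level
hsv=cv2.cvtColor(s['pixels'],cv2.COLOR_RGB2HSV)
for n,(u,v) in dict(green=(123,176),red=(243,142),y1=(349,173),y2=(460,198)).items():
    P=W[v-45:v+46,u-55:u+56]; z=P[...,2]; sat=hsv[v-45:v+46,u-55:u+56,1]
    h0=hsv[v,u,0]; hh=hsv[v-45:v+46,u-55:u+56,0].astype(int); m=(abs((hh-h0+90)%180-90)<8)&(sat>170)
    N,L,st,c=cv2.connectedComponentsWithStats(m.astype(np.uint8)); k=L==L[45,55]
    Q=P[k&(z>38)&(z<52)]; r=cv2.minAreaRect(Q[:,:2].astype(np.float32)); F=P[k&(z<12)&(z>-5)]
    print(n,'rim',len(Q),np.round(r[0],1),np.round(r[1],1),round(r[2],1),'dist',np.hypot(*r[0]),'floor',F.mean(0).round(1),'zrim',Q[:,2].mean())
def crop(u,v,w):
    return cv2.resize(s['pixels'][v-w:v+w,u-w:u+w],(260,260),interpolation=cv2.INTER_CUBIC)
im=[crop(*a) for a in [(334,254,22),(142,253,22),(292,221,22),(189,231,22),(235,218,26),(398,248,34)]]
cv2.imwrite('pics/crops.png',np.vstack([np.hstack(im[:3]),np.hstack(im[3:])])[:,:,::-1])
E
```

```text
plugb 297 mean [ 354.6 -258.4   27.4] zmax [28.1 33.2] rect [ 355.7 -260.4] [27.9 79.3] 36.0
plugw 326 mean [359.8 252.6  25.4] zmax [26.6 31.7] rect [359.6 254.7] [78.8 28.4] 17.7
cb 221 mean [ 441.  -147.8   46.5] zmax [52. 62.] rect [ 442.9 -150.7] [46.1 51.3] 9.9
co 231 mean [417.1 128.9  48. ] zmax [51.6 61.7] rect [419.6 132.3] [37.2 50.6] 73.2
clamp 293 mean [451.    4.6  24.7] zmax [25.2 31.6] rect [451.6   5.6] [47.8 91.5] 1.6
tape 501 mean [382.  389.   31.2] zmax [36.2 41.5] rect [382.8 390.8] [71.  71.1] 12.0
radio 821 mean [ 378.6 -422.5   32.5] zmax [35. 39.] rect [ 363.4 -427.3] [139.3  50.3] 12.4
purp 225 mean [343.8   7.3  47.8] zmax [52.7 61.5] rect [346.9  11.9] [47.  51.5] 82.1
turq 199 mean [ 335.6 -116.5   48.8] zmax [54.3 62.3] rect [ 335.8 -117.5] [38.2 53.8] 18.1
green rim 425 [568.4 311.3] [198.3 137.6] 83.7 dist 648.0217508332773 floor [572.5 318.7   4.9] zrim 44.23348044536225
red rim 452 [661.6 -12.9] [198.1 139.6] 81.3 dist 661.7255887549833 floor [667.1 -12.4   5.2] zrim 45.09741312973918
y1 rim 465 [ 574.6 -305.3] [138.5 199.3] 0.6 dist 650.624711114749 floor [ 578.6 -308.     5.6] zrim 45.57400095585405
y2 rim 578 [ 501.7 -595. ] [200.  139.8] 73.9 dist 778.2524774033448 floor [ 504.4 -604.1    6. ] zrim 45.386019631714944
```

View pics/crops.png

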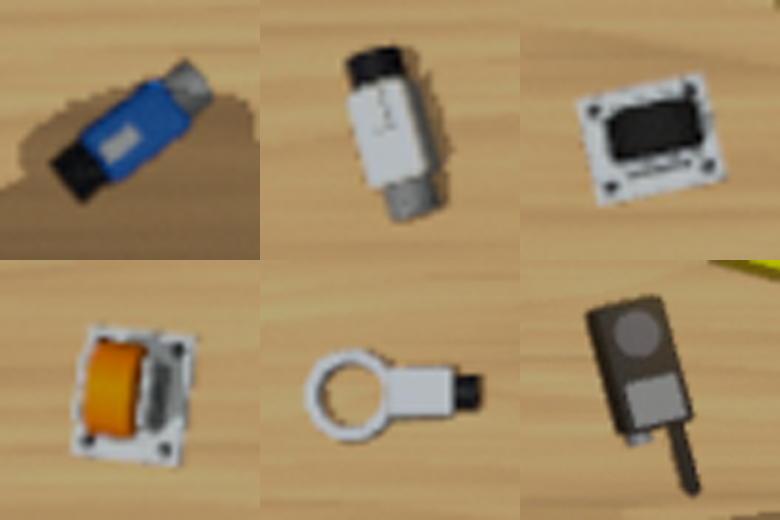

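```bash
python3 - <<'E'
from h import *
s=np.load('pics/top0.npy',allow_pickle=True).item(); W=world(s); hsv=cv2.cvtColor(s['pixels'],cv2.COLOR_RGB2HSV)
print('table z',[W[v,u,2].round(1) for u,v in[(200,280),(320,220),(60,300),(270,240)]])
for n,(u,v,w) in dict(cb=(292,221,19),co=(189,231,19)).items():
    sl=np.s_[v-w:v+w+1,u-w:u+w+1]; P=W[sl]; h=hsv[sl]
    m=((h[...,1]<60)&(h[...,2]>90))&(P[...,2]<12)
    Q=P[m]; print(n,'plate depth',cv2.minAreaRect(Q[:,:2].astype(np.float32)),len(Q))
    vv,uu=np.nonzero(m); R=np.array([plane(s,a+u-w,b+v-w,4) for a,b in zip(uu,vv)]); print('  plate ray',cv2.minAreaRect(R[:,:2].astype(np.float32)))
    q=P[(P[...,2]>40)&(P[...,2]<70)]; print('  top',cv2.minAreaRect(q[:,:2].astype(np.float32)), q.mean(0))
    q=P[(P[...,2]>50)&(P[...,2]<70)]; print('  wheel',cv2.minAreaRect(q[:,:2].astype(np.float32)), q.mean(0))
E
```

```text
table z [np.float64(-1.4), np.float64(0.9), np.float64(0.6), np.float64(-1.1)]
cb plate depth ((443.16766357421875, -148.2281494140625), (52.17836380004883, 61.19903564453125), 12.150102615356445) 218
  plate ray ((442.9763488769531, -148.29946899414062), (52.151824951171875, 61.209285736083984), 12.138259887695312)
  top ((442.0877380371094, -147.50164794921875), (32.290687561035156, 43.33039093017578), 13.819993019104004) [ 441.38350688 -146.98557146   54.40875826]
  wheel ((439.865966796875, -147.17576599121094), (25.83357810974121, 39.89234161376953), 8.030351638793945) [ 441.32104349 -146.9645646    57.50122023]
co plate depth ((418.6251220703125, 132.63516235351562), (50.928287506103516, 61.91879653930664), 84.28610229492188) 197
  plate ray ((418.5384521484375, 132.16571044921875), (51.651676177978516, 61.359031677246094), 84.010498046875)
  top ((417.5531311035156, 132.85150146484375), (33.8239631652832, 43.01168441772461), 82.1052017211914) [416.95704374 130.72836632  53.66901483]
  wheel ((416.0113830566406, 131.9423828125), (36.83849334716797, 29.14856719970703), 1.9897617101669312) [417.68292302 131.49601399  57.02387673]
```

Crops confirm the choices:
- **Blue plug:** nose at lower left.
- **White plug:** nose at upper left.
- **Black caster:** at (292,221), with plate sides 61x52.
- **Orange caster:** at (189,231).
- **Clamp:** ring to the left.
- **Yellow tray:** the one at (349,173), 650 mm from the base against 778 mm for the other.

I'm starting with the blue plug.

Request:
{"fn": "move_arm", "kwargs": {"targets": [[1.82,2.66,-1,0,0,0.175],[1.82,2.66,-1,0,0,0.175],[1.82,2.66,-1,0,0,0.175],[1.82,2.66,-1,0,0,0.175],[1.82,2.66,-1,0,0,0.175],[1.82,2.66,-1,0,0,0.175],[1.82,2.66,-1,0,0,0.175],[1.82,2.66,-1,0,0,0.175],[1.82,2.66,-1,0,0,0.175],[1.82,2.66,-1,0,0,0.175],[1.82,2.66,-1,0,0,0.175],[0,0,0,0,0,0]], "fingers": 0.75, "grip_force": 50}}

```text
time_s: 1.65
tool_pos: [355.5, -258.8, 120.4]
tool_rot: [-0.001, 0.453, 0.892, 0.001]
wrist_force: [-0.2, -0.8, 0.2]
finger_gap: 63.9
```

```bash
cat >> h.py <<'E'
def pose():
    o=readout.get_obs(); w,x,y,z=o['tool_rot']
    from scipy.spatial.transform import Rotation as Ro
    M=Ro.from_quat([x,y,z,w]).as_matrix()
    print('t',round(o['time_s'],2),'pos',o['tool_pos'].round(1),'yaw',np.degrees(np.arctan2(M[1,0],M[0,0])).round(1),'zax',M[:,2].round(3),'gap',round(o['finger_gap'],1),'F',o['wrist_force'].round(1),'q',o['joint_pos'].round(2))
    return o,M
def pic(name,cam='wrist'):
    s=snapshot(cam); cv2.imwrite(f'pics/{name}.png',s['pixels'][:,:,::-1]); return s
E
python3 - <<'E'
from h import *
pose(); pic('w1')
E
```

```text
t 1.65 pos [ 355.5 -258.8  120.4] yaw 126.1 zax [-0.002  0.002 -1.   ] gap 63.9 F [-0.2 -0.8  0.2] q [-0.77  0.18 -0.49  0.91  0.    0.17]
```

View pics/w1.png

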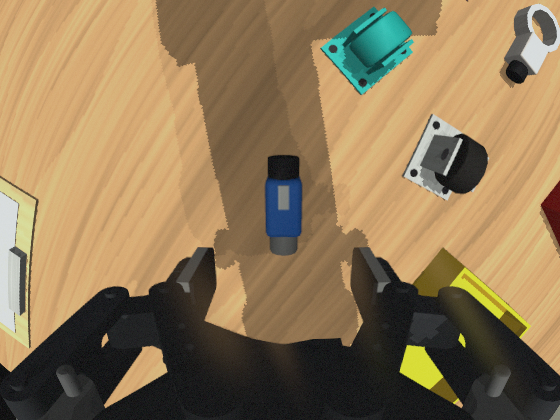

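The wrist view shows the plug at (284,207), upright and centred between the pads (midline about column 283). Going down to grip.

Request:
{"fn": "move_arm", "kwargs": {"targets": [[0,-0.15,-4.5,0,0,0],[0,0,-4.5,0,0,0],[0,0,-1.7,0,0,0],[0,0,-0.8,0,0,0],[0,0,0,0,0,0]]}}

```text
time_s: 2.33
tool_pos: [355.6, -263.3, 6.5]
tool_rot: [0.0, 0.455, 0.891, -0.0]
wrist_force: [-0.3, -0.1, 0.9]
finger_gap: 64.4
```

Request:
{"fn": "move_arm", "kwargs": {"targets": [[0,0,0,0,0,0],[0,0,0,0,0,0],[0,0,0,0,0,0],[0,0,0,0,0,0],[0,0,0,0,0,0],[0,0,0,0,0,0]], "fingers": 0}}

```text
time_s: 3.08
tool_pos: [356.6, -263.4, 7.4]
tool_rot: [0.001, 0.454, 0.891, -0.0]
wrist_force: [-0.5, -0.2, 6.0]
finger_gap: 27.4
```

Request:
{"fn": "move_arm", "kwargs": {"targets": [[0,0,5,0,0,0],[0,0,5,0,0,0],[3.65,-1.5,0,0,0,0.157],[3.65,-1.5,0,0,0,0.157],[3.65,-1.5,0,0,0,0.157],[3.65,-1.5,0,0,0,0.157],[3.65,-1.5,0,0,0,0.157],[3.65,-1.5,0,0,0,0.157],[0,0,0,0,0,0],[0,0,0,0,0,0]]}}

```text
time_s: 4.32
tool_pos: [573.9, -352.0, 105.8]
tool_rot: [-0.001, 0.001, 1.0, 0.0]
wrist_force: [0.3, -0.4, -1.2]
finger_gap: 27.1
```

```bash
python3 - <<'E'
from h import *
pose(); pic('w2')
E
```

```text
t 4.33 pos [ 573.9 -352.   105.8] yaw 179.9 zax [-0.001  0.001 -1.   ] gap 27.1 F [ 0.3 -0.4 -1.2] q [-0.64  0.63  0.17  1.11 -0.   -0.64]
```

View pics/w2.png

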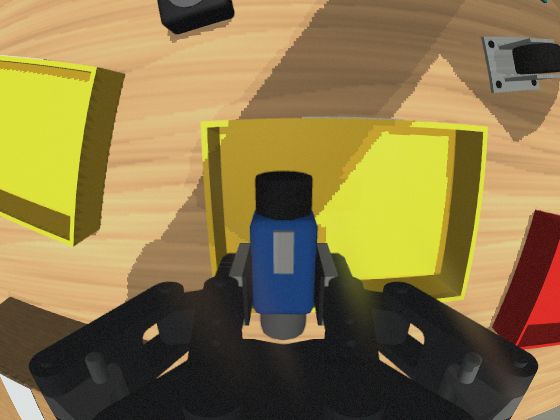

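The plug is held level and the tray is below. I'm shifting 7 mm away from the wall and lowering.

Request:
{"fn": "move_arm", "kwargs": {"targets": [[0,0.7,-4,0,0,0],[0,0,-3.5,0,0,0],[0,0,-1.2,0,0,0],[0,0,-0.6,0,0,0],[0,0,0,0,0,0],[0,0,0,0,0,0]]}}

```text
time_s: 5.12
tool_pos: [575.6, -346.3, 14.9]
tool_rot: [0.001, 0.0, 1.0, -0.001]
wrist_force: [0.2, 0.1, -1.3]
finger_gap: 26.9
```

Request:
{"fn": "move_arm", "kwargs": {"targets": [[0,0,-0.3,0,0,0],[0,0,0,0,0,0]]}}

```text
time_s: 5.38
tool_pos: [575.7, -346.3, 11.5]
tool_rot: [0.001, 0.0, 1.0, -0.001]
wrist_force: [1.2, -0.4, 3.5]
finger_gap: 26.9
```

Request:
{"fn": "move_arm", "kwargs": {"targets": [[0,0,0,0,0,0],[0,0,0,0,0,0],[0,0,0,0,0,0]], "fingers": 0.53}}

```text
time_s: 5.75
tool_pos: [574.4, -345.3, 10.0]
tool_rot: [-0.0, 0.0, 1.0, 0.0]
wrist_force: [0.7, -0.4, 0.4]
finger_gap: 45.4
```

Request:
{"fn": "move_arm", "kwargs": {"targets": [[0,0,3,0,0,0],[0,0,4.5,0,0,0],[0,0,3,0,0,0],[0,0,0,0,0,0]]}}

```text
time_s: 6.25
tool_pos: [576.6, -346.9, 118.5]
tool_rot: [0.002, 0.0, 1.0, -0.002]
wrist_force: [0.4, -0.3, 0.0]
finger_gap: 45.2
```

```bash
python3 - <<'E'
from h import *
pose(); pic('w3')
E
```

```text
t 6.25 pos [ 576.6 -346.9  118.5] yaw 180.0 zax [ 0.005 -0.004 -1.   ] gap 45.2 F [ 0.4 -0.3  0. ] q [-0.64  0.62  0.18  1.12  0.   -0.64]
```

View pics/w3.png

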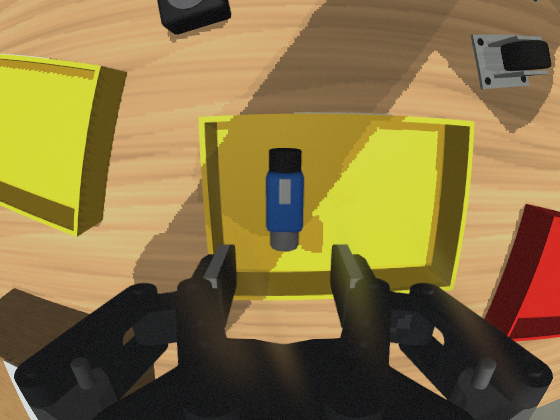

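The blue plug lies flat in the yellow tray at (285,200). Next is the black caster.

Request:
{"fn": "move_arm", "kwargs": {"targets": [[-1.65,2.46,0,0,0,-0.17],[-1.65,2.46,0,0,0,-0.17],[-1.65,2.46,0,0,0,-0.17],[-1.65,2.46,0,0,0,-0.17],[-1.65,2.46,0,0,0,-0.17],[-1.65,2.46,0,0,0,-0.17],[-1.65,2.46,0,0,0,-0.17],[-1.65,2.46,0,0,0,-0.17],[0,0,0,0,0,0],[0,0,0,0,0,0]], "fingers": 0.75}}

```text
time_s: 7.55
tool_pos: [442.7, -149.0, 114.6]
tool_rot: [-0.0, 0.628, 0.778, -0.0]
wrist_force: [-0.1, 0.0, 0.3]
finger_gap: 64.0
```

```bash
python3 - <<'E'
from h import *
pose(); pic('w4')
E
```

```text
t 7.55 pos [ 442.7 -149.   114.6] yaw 102.1 zax [-0.001  0.    -1.   ] gap 64.0 F [-0.1  0.   0.3] q [-0.46  0.24 -0.43  0.9  -0.    0.9 ]
```

View pics/w4.png

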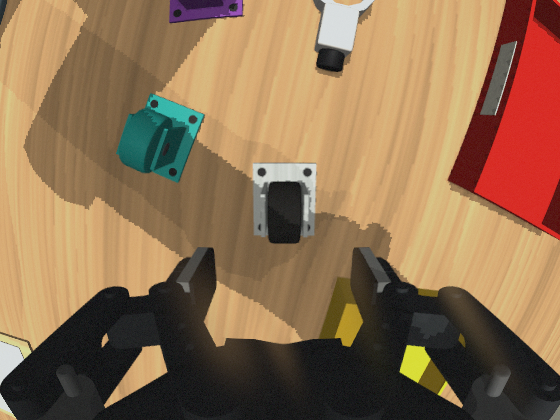

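The black caster sits square and centred at (284,205). Going down to TCP z≈21.

Request:
{"fn": "move_arm", "kwargs": {"targets": [[0,0.05,-4.5,0,0,0],[0,0,-3,0,0,0],[0,0,-1.4,0,0,0],[0,0,-0.5,0,0,0],[0,0,0,0,0,0]]}}

```text
time_s: 8.22
tool_pos: [443.4, -148.7, 21.8]
tool_rot: [0.0, 0.629, 0.777, 0.0]
wrist_force: [-1.3, 0.0, -0.5]
finger_gap: 64.2
```

Request:
{"fn": "move_arm", "kwargs": {"targets": [[0,0,0,0,0,0],[0,0,0,0,0,0],[0,0,0,0,0,0],[0,0,0,0,0,0],[0,0,0,0,0,0],[0,0,0,0,0,0]], "fingers": 0}}

```text
time_s: 8.98
tool_pos: [443.7, -148.7, 22.4]
tool_rot: [0.001, 0.629, 0.777, 0.0]
wrist_force: [-0.1, -0.4, 6.2]
finger_gap: 31.4
```

Request:
{"fn": "move_arm", "kwargs": {"targets": [[0,0,5,0,0,0],[0,0,5,0,0,0],[1.33,4.63,0,0,0,0.139],[1.33,4.63,0,0,0,0.139],[1.33,4.63,0,0,0,0.139],[1.33,4.63,0,0,0,0.139],[1.33,4.63,0,0,0,0.139],[1.33,4.63,0,0,0,0.139],[1.33,4.63,0,0,0,0.139],[1.33,4.63,0,0,0,0.139],[1.33,4.63,0,0,0,0.139],[0,0,0,0,0,0]]}}

```text
time_s: 10.48
tool_pos: [562.4, 271.6, 120.4]
tool_rot: [-0.0, 0.053, 0.999, 0.0]
wrist_force: [-0.9, -0.8, -3.0]
finger_gap: 31.5
```

```bash
python3 - <<'E'
from h import *
pose(); pic('w5'); pose()
E
```

```text
t 10.47 pos [562.4 271.6 120.4] yaw 174.0 zax [-0.     0.001 -1.   ] gap 31.5 F [-0.9 -0.8 -3. ] q [0.35 0.53 0.02 1.07 0.   0.45]
t 10.53 pos [561.8 269.6 120.3] yaw 173.8 zax [-0.001 -0.001 -1.   ] gap 31.0 F [-0.1 -0.8 -2.4] q [ 0.35  0.52  0.02  1.07 -0.    0.45]
```

View pics/w5.png

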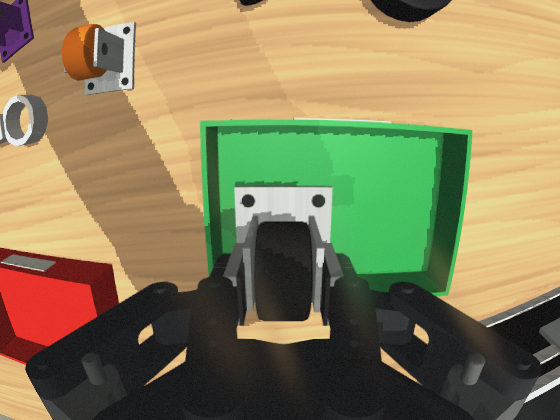

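Request:
{"fn": "move_arm", "kwargs": {"targets": [[0,0,-4,0,0,0],[0,0,-3.5,0,0,0],[0,0,-1.2,0,0,0],[0,0,-0.5,0,0,0],[0,0,-0.3,0,0,0],[0,0,0,0,0,0]]}}

```text
time_s: 11.28
tool_pos: [563.3, 268.7, 27.4]
tool_rot: [0.001, 0.055, 0.998, 0.0]
wrist_force: [0.0, -0.6, -2.7]
finger_gap: 30.8
```

Request:
{"fn": "move_arm", "kwargs": {"targets": [[0,0,-0.2,0,0,0],[0,0,0,0,0,0]]}}

```text
time_s: 11.52
tool_pos: [563.5, 268.9, 26.4]
tool_rot: [0.001, 0.055, 0.998, 0.001]
wrist_force: [-1.7, -0.4, 5.2]
finger_gap: 31.1
```

Request:
{"fn": "move_arm", "kwargs": {"targets": [[0,0,0,0,0,0],[0,0,0,0,0,0],[0,0,0,0,0,0]], "fingers": 0.58}}

```text
time_s: 11.9
tool_pos: [562.5, 268.6, 24.4]
tool_rot: [0.0, 0.055, 0.998, 0.0]
wrist_force: [-0.2, 0.1, -0.2]
finger_gap: 49.5
```

Request:
{"fn": "move_arm", "kwargs": {"targets": [[0,0,3,0,0,0],[0,0,4,0,0,0],[0,0,2,0,0,0],[0,0,0,0,0,0]]}}

```text
time_s: 12.4
tool_pos: [564.0, 269.1, 116.2]
tool_rot: [0.002, 0.055, 0.998, 0.001]
wrist_force: [-0.0, -0.6, 0.2]
finger_gap: 49.7
```

```bash
python3 - <<'E'
from h import *
pose(); pic('w6')
E
```

```text
t 12.4 pos [564.  269.1 116.2] yaw 173.7 zax [ 0.004  0.002 -1.   ] gap 49.7 F [-0.  -0.6  0.2] q [0.34 0.53 0.01 1.05 0.   0.45]
```

View pics/w6.png

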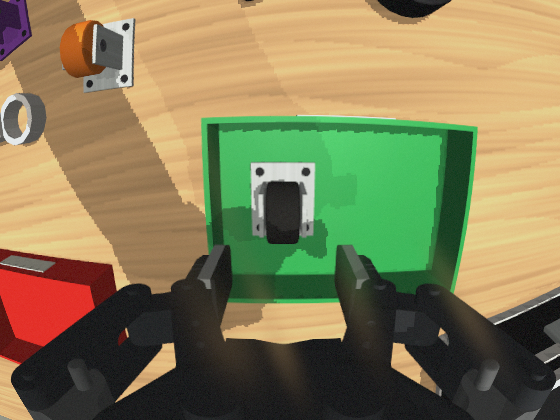

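The black caster stands flat in the green tray at (284,205). Next is the orange caster.

Request:
{"fn": "move_arm", "kwargs": {"targets": [[-3.62,-3.4,0,0,0,0],[-3.62,-3.4,0,0,0,0],[-3.62,-3.4,0,0,0,0],[-3.62,-3.4,0,0,0,0],[0,0,0,0,0,0],[0,0,0,0,0,0]], "fingers": 0.75}}

```text
time_s: 13.2
tool_pos: [417.7, 132.6, 113.7]
tool_rot: [-0.0, 0.055, 0.998, 0.0]
wrist_force: [-0.3, 0.1, 0.4]
finger_gap: 64.2
```

```bash
python3 - <<'E'
from h import *
pose(); pic('w7')
E
```

```text
t 13.2 pos [417.7 132.6 113.7] yaw 173.7 zax [-0.  0. -1.] gap 64.2 F [-0.3  0.1  0.4] q [ 0.16  0.18 -0.5   0.88  0.    0.27]
```

View pics/w7.png

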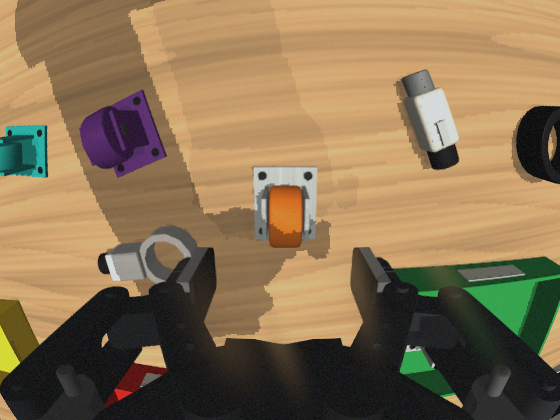

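Centred and square at (285,208), with the clamp ring clear of the left finger.

Request:
{"fn": "move_arm", "kwargs": {"targets": [[0,0,-4.5,0,0,0],[0,0,-3,0,0,0],[0,0,-1.3,0,0,0],[0,0,-0.5,0,0,0],[0,0,0,0,0,0]]}}

```text
time_s: 13.88
tool_pos: [418.5, 132.8, 21.8]
tool_rot: [0.0, 0.055, 0.999, 0.0]
wrist_force: [-0.6, 0.1, 0.3]
finger_gap: 64.0
```

Request:
{"fn": "move_arm", "kwargs": {"targets": [[0,0,0,0,0,0],[0,0,0,0,0,0],[0,0,0,0,0,0],[0,0,0,0,0,0],[0,0,0,0,0,0],[0,0,0,0,0,0]], "fingers": 0}}

```text
time_s: 14.62
tool_pos: [418.7, 132.7, 22.3]
tool_rot: [0.001, 0.055, 0.998, 0.0]
wrist_force: [-0.7, 0.0, 6.4]
finger_gap: 31.5
```

Request:
{"fn": "move_arm", "kwargs": {"targets": [[0,0,5,0,0,0],[0,0,5,0,0,0],[2.58,3.7,0,0,0,0],[2.58,3.7,0,0,0,0],[2.58,3.7,0,0,0,0],[2.58,3.7,0,0,0,0],[2.58,3.7,0,0,0,0],[2.58,3.7,0,0,0,0],[0,0,0,0,0,0],[0,0,0,0,0,0]]}}

```text
time_s: 15.88
tool_pos: [571.5, 353.8, 120.5]
tool_rot: [-0.001, 0.055, 0.998, -0.001]
wrist_force: [-0.2, 0.2, -2.4]
finger_gap: 31.1
```

```bash
python3 - <<'E'
from h import *
pose(); pic('w8')
E
```

```text
t 15.88 pos [571.5 353.8 120.5] yaw 173.7 zax [-0.002 -0.001 -1.   ] gap 31.1 F [-0.2  0.2 -2.4] q [ 0.46  0.62  0.19  1.14 -0.    0.57]
```

View pics/w8.png

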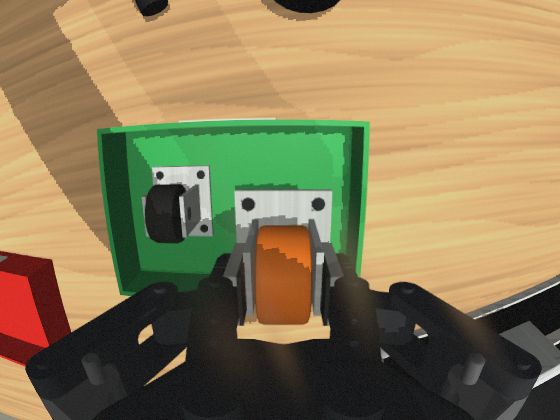

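Request:
{"fn": "move_arm", "kwargs": {"targets": [[0,0,-4,0,0,0],[0,0,-3.5,0,0,0],[0,0,-1.2,0,0,0],[0,0,-0.5,0,0,0],[0,0,-0.4,0,0,0],[0,0,0,0,0,0]]}}

```text
time_s: 16.68
tool_pos: [573.3, 354.9, 26.6]
tool_rot: [0.001, 0.055, 0.998, 0.001]
wrist_force: [0.2, -0.3, -1.1]
finger_gap: 30.6
```

Request:
{"fn": "move_arm", "kwargs": {"targets": [[0,0,-0.1,0,0,0],[0,0,0,0,0,0]]}}

```text
time_s: 16.92
tool_pos: [573.3, 354.9, 26.4]
tool_rot: [0.001, 0.055, 0.998, 0.001]
wrist_force: [-0.8, -0.3, 5.5]
finger_gap: 31.1
```

Contact. Releasing.

Request:
{"fn": "move_arm", "kwargs": {"targets": [[0,0,0,0,0,0],[0,0,0,0,0,0],[0,0,0,0,0,0]], "fingers": 0.58}}

```text
time_s: 17.3
tool_pos: [572.4, 354.5, 24.3]
tool_rot: [0.0, 0.055, 0.998, 0.0]
wrist_force: [0.0, 0.4, 1.2]
finger_gap: 49.6
```

Request:
{"fn": "move_arm", "kwargs": {"targets": [[0,0,3,0,0,0],[0,0,4,0,0,0],[0,0,2,0,0,0],[0,0,0,0,0,0]]}}

```text
time_s: 17.8
tool_pos: [573.9, 355.3, 116.4]
tool_rot: [0.002, 0.055, 0.998, 0.001]
wrist_force: [0.4, -0.5, -1.3]
finger_gap: 49.7
```

```bash
python3 - <<'E'
from h import *
pose(); pic('w9')
E
```

```text
t 17.8 pos [573.9 355.3 116.4] yaw 173.7 zax [ 0.004  0.002 -1.   ] gap 49.7 F [ 0.4 -0.5 -1.3] q [0.46 0.63 0.19 1.13 0.   0.57]
```

View pics/w9.png

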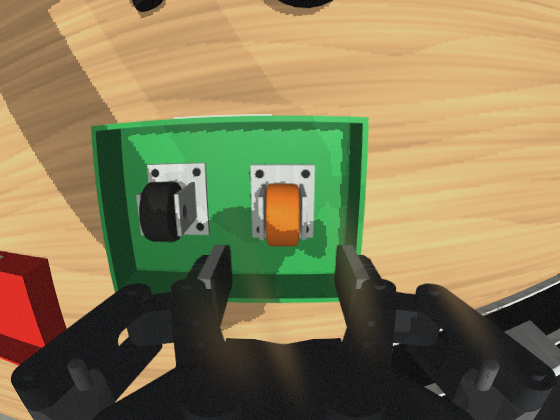

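Both casters are flat in the green tray. Next is the white plug.

Request:
{"fn": "move_arm", "kwargs": {"targets": [[-4.26,-2,0,0,0,0.084],[-4.26,-2,0,0,0,0.084],[-4.26,-2,0,0,0,0.084],[-4.26,-2,0,0,0,0.084],[-4.26,-2,0,0,0,0.084],[0,0,0,0,0,0],[0,0,0,0,0,0]], "fingers": 0.75}}

```text
time_s: 18.73
tool_pos: [359.3, 254.4, 113.6]
tool_rot: [-0.0, -0.154, 0.988, -0.0]
wrist_force: [0.9, 0.5, 1.1]
finger_gap: 63.7
```

```bash
python3 - <<'E'
from h import *
pose(); pic('w10')
E
```

```text
t 18.73 pos [359.3 254.4 113.6] yaw -162.2 zax [-0. -0. -1.] gap 63.7 F [0.9 0.5 1.1] q [ 0.47  0.19 -0.5   0.89  0.    0.16]
```

View pics/w10.png

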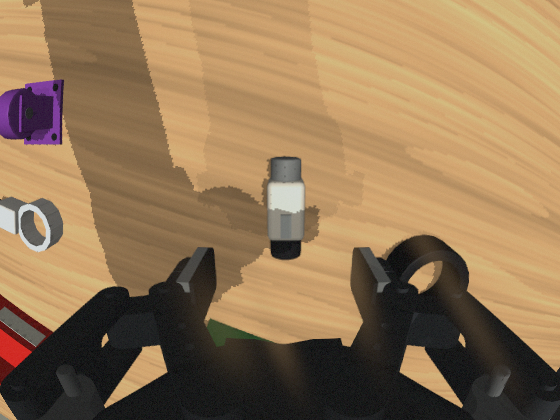

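Centred at (285,208). The tape roll's edge is about 100 mm from the plug and the finger backs reach about 47 mm, so it is clear.

Request:
{"fn": "move_arm", "kwargs": {"targets": [[0,0,-4.5,0,0,0],[0,0,-4.3,0,0,0],[0,0,-1.4,0,0,0],[0,0,-0.7,0,0,0],[0,0,0,0,0,0]]}}

```text
time_s: 19.4
tool_pos: [360.2, 254.8, 5.2]
tool_rot: [0.0, -0.154, 0.988, 0.0]
wrist_force: [0.3, 0.0, -0.3]
finger_gap: 63.8
```

Request:
{"fn": "move_arm", "kwargs": {"targets": [[0,0,0,0,0,0],[0,0,0,0,0,0],[0,0,0,0,0,0],[0,0,0,0,0,0],[0,0,0,0,0,0],[0,0,0,0,0,0]], "fingers": 0}}

```text
time_s: 20.15
tool_pos: [360.4, 255.0, 6.3]
tool_rot: [0.001, -0.154, 0.988, 0.0]
wrist_force: [-0.0, -0.6, 5.9]
finger_gap: 27.1
```

Request:
{"fn": "move_arm", "kwargs": {"targets": [[0,0,5,0,0,0],[0,0,5.5,0,0,0],[2.15,-5.17,0,0,0,-0.031],[2.15,-5.17,0,0,0,-0.031],[2.15,-5.17,0,0,0,-0.031],[2.15,-5.17,0,0,0,-0.031],[2.15,-5.17,0,0,0,-0.031],[2.15,-5.17,0,0,0,-0.031],[2.15,-5.17,0,0,0,-0.031],[2.15,-5.17,0,0,0,-0.031],[2.15,-5.17,0,0,0,-0.031],[2.15,-5.17,0,0,0,-0.031]]}}

```text
time_s: 21.65
tool_pos: [574.5, -264.1, 110.0]
tool_rot: [-0.0, 0.001, 1.0, 0.0]
wrist_force: [1.5, -0.5, -0.1]
finger_gap: 27.2
```

Request:
{"fn": "move_arm", "kwargs": {"targets": [[0,0,0,0,0,0],[0,0,0,0,0,0]]}}

```text
time_s: 21.9
tool_pos: [573.6, -262.0, 109.7]
tool_rot: [-0.001, 0.0, 1.0, 0.001]
wrist_force: [-0.1, -0.4, -0.5]
finger_gap: 27.0
```

```bash
python3 - <<'E'
from h import *
pose(); pic('w11')
E
```

```text
t 21.9 pos [ 573.6 -262.   109.7] yaw 180.0 zax [-0.001  0.001 -1.   ] gap 27.0 F [-0.1 -0.4 -0.5] q [-0.53  0.55  0.03  1.06  0.   -0.53]
```

View pics/w11.png

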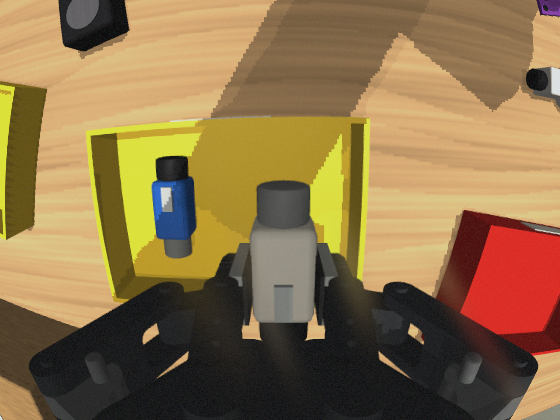

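Request:
{"fn": "move_arm", "kwargs": {"targets": [[0,0,-4,0,0,0],[0,0,-4,0,0,0],[0,0,-1.2,0,0,0],[0,0,-0.5,0,0,0],[0,0,-0.3,0,0,0],[0,0,0,0,0,0]]}}

```text
time_s: 22.7
tool_pos: [575.3, -263.0, 11.6]
tool_rot: [0.001, -0.0, 1.0, -0.001]
wrist_force: [0.6, -0.6, -0.2]
finger_gap: 27.4
```

Request:
{"fn": "move_arm", "kwargs": {"targets": [[0,0,-0.2,0,0,0],[0,0,0,0,0,0]]}}

```text
time_s: 22.95
tool_pos: [575.4, -263.1, 10.3]
tool_rot: [0.001, -0.0, 1.0, -0.001]
wrist_force: [-2.1, 0.6, 6.6]
finger_gap: 27.2
```

Request:
{"fn": "move_arm", "kwargs": {"targets": [[0,0,0,0,0,0],[0,0,0,0,0,0],[0,0,0,0,0,0]], "fingers": 0.53}}

```text
time_s: 23.32
tool_pos: [574.3, -262.5, 8.2]
tool_rot: [-0.0, -0.0, 1.0, 0.0]
wrist_force: [-0.0, -0.3, -0.4]
finger_gap: 45.2
```

Request:
{"fn": "move_arm", "kwargs": {"targets": [[0,0,3,0,0,0],[0,0,4.5,0,0,0],[0,0,3,0,0,0],[0,0,0,0,0,0]]}}

```text
time_s: 23.82
tool_pos: [576.5, -263.7, 116.3]
tool_rot: [0.003, -0.0, 1.0, -0.001]
wrist_force: [1.1, -0.5, -0.1]
finger_gap: 45.2
```

```bash
python3 - <<'E'
from h import *
pose(); pic('w12')
E
```

```text
t 23.82 pos [ 576.5 -263.7  116.3] yaw -180.0 zax [ 0.005 -0.003 -1.   ] gap 45.2 F [ 1.1 -0.5 -0.1] q [-0.53  0.54  0.04  1.06  0.   -0.53]
```

View pics/w12.png

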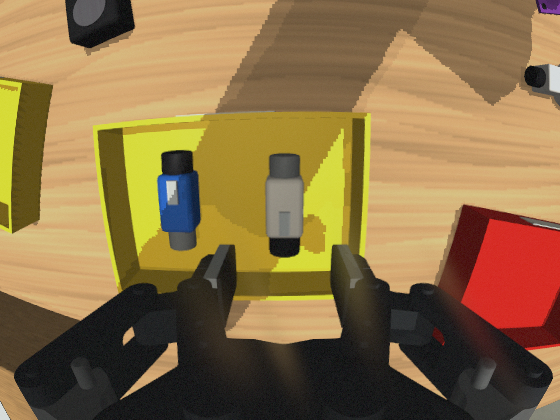

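Both plugs lie flat in the yellow tray. The clamp is last.

Request:
{"fn": "move_arm", "kwargs": {"targets": [[-1.36,2.87,0,0,0,-0.1714],[-1.36,2.87,0,0,0,-0.1714],[-1.36,2.87,0,0,0,-0.1714],[-1.36,2.87,0,0,0,-0.1714],[-1.36,2.87,0,0,0,-0.1714],[-1.36,2.87,0,0,0,-0.1714],[-1.36,2.87,0,0,0,-0.1714],[-1.36,2.87,0,0,0,-0.1714],[-1.36,2.87,0,0,0,-0.1714],[0,0,0,0,0,0],[0,0,0,0,0,0]], "fingers": 0.65}}

```text
time_s: 25.25
tool_pos: [451.6, -4.5, 112.4]
tool_rot: [-0.0, 0.696, 0.718, -0.001]
wrist_force: [0.5, -0.1, 0.4]
finger_gap: 55.5
```

```bash
python3 - <<'E'
from h import *
pose(); pic('w13')
E
```

```text
t 25.25 pos [451.6  -4.5 112.4] yaw 91.7 zax [-0.001 -0.    -1.   ] gap 55.5 F [ 0.5 -0.1  0.4] q [-0.15  0.21 -0.47  0.89 -0.    1.39]
```

View pics/w13.png

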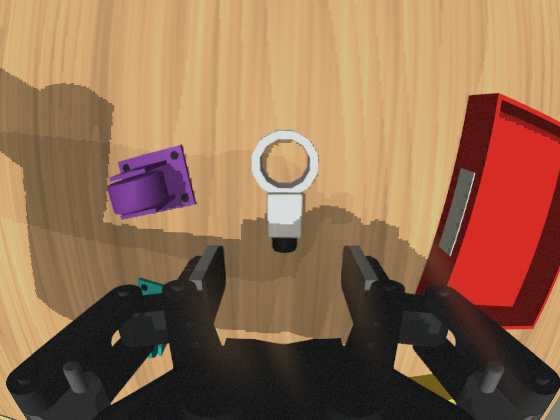

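Clamp aligned at (285,213). Going down.

Request:
{"fn": "move_arm", "kwargs": {"targets": [[0,0,-4.5,0,0,0],[0,0,-4.1,0,0,0],[0,0,-1.4,0,0,0],[0,0,-0.7,0,0,0],[0,0,0,0,0,0]], "grip_force": 70}}

```text
time_s: 25.92
tool_pos: [452.8, -4.6, 6.9]
tool_rot: [0.0, 0.697, 0.717, 0.0]
wrist_force: [-0.3, -0.7, 0.6]
finger_gap: 55.4
```

Request:
{"fn": "move_arm", "kwargs": {"targets": [[0,0,0,0,0,0],[0,0,0,0,0,0],[0,0,0,0,0,0],[0,0,0,0,0,0],[0,0,0,0,0,0],[0,0,0,0,0,0]], "fingers": 0}}

```text
time_s: 26.68
tool_pos: [453.3, -4.4, 7.6]
tool_rot: [0.001, 0.697, 0.717, 0.001]
wrist_force: [-1.2, -0.5, 6.3]
finger_gap: 24.2
```

Request:
{"fn": "move_arm", "kwargs": {"targets": [[0,0,5,0,0,0],[0,0,5.5,0,0,0],[4,-0.37,0,0,0,-0.036],[4,-0.37,0,0,0,-0.036],[4,-0.37,0,0,0,-0.036],[4,-0.37,0,0,0,-0.036],[4,-0.37,0,0,0,-0.036],[0,0,0,0,0,0],[0,0,0,0,0,0]]}}

```text
time_s: 27.8
tool_pos: [650.9, -22.5, 110.7]
tool_rot: [-0.001, 0.759, 0.652, -0.001]
wrist_force: [-1.0, 0.2, -2.5]
finger_gap: 24.6
```

```bash
python3 - <<'E'
from h import *
pose(); pic('w14')
E
```

```text
t 27.8 pos [650.9 -22.5 110.7] yaw 81.3 zax [-0.002  0.    -1.   ] gap 24.6 F [-1.   0.2 -2.5] q [-0.13  0.59  0.1   1.09  0.    1.59]
```

View pics/w14.png

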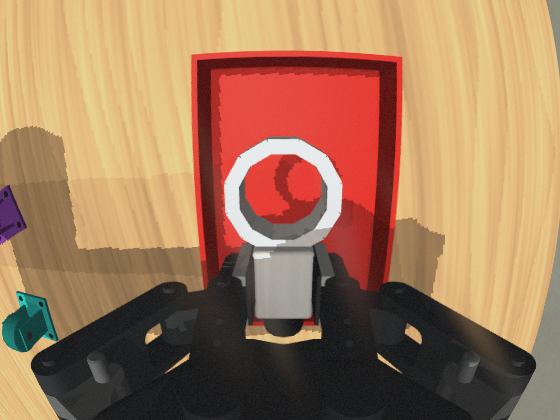

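Held level and centred over the red tray.

Request:
{"fn": "move_arm", "kwargs": {"targets": [[0,0,-4,0,0,0],[0,0,-3.8,0,0,0],[0,0,-1.2,0,0,0],[0,0,-0.5,0,0,0],[0,0,-0.3,0,0,0],[0,0,0,0,0,0]]}}

```text
time_s: 28.6
tool_pos: [652.9, -22.8, 14.6]
tool_rot: [0.001, 0.759, 0.652, 0.001]
wrist_force: [0.7, -1.5, -2.5]
finger_gap: 24.5
```

Request:
{"fn": "move_arm", "kwargs": {"targets": [[0,0,-0.3,0,0,0],[0,0,0,0,0,0]]}}

```text
time_s: 28.85
tool_pos: [653.2, -22.9, 11.7]
tool_rot: [0.001, 0.759, 0.652, 0.001]
wrist_force: [-0.4, 0.5, 2.9]
finger_gap: 24.5
```

Contact. Releasing, rising and clearing the arm for the final check.

Request:
{"fn": "move_arm", "kwargs": {"targets": [[0,0,0,0,0,0],[0,0,0,0,0,0],[0,0,0,0,0,0]], "fingers": 0.55}}

```text
time_s: 29.22
tool_pos: [651.9, -22.7, 10.2]
tool_rot: [-0.0, 0.759, 0.652, -0.0]
wrist_force: [0.1, -0.2, -0.9]
finger_gap: 47.1
```

Request:
{"fn": "move_arm", "kwargs": {"targets": [[0,0,3,0,0,0],[0,0,4.5,0,0,0],[0,0,5,0,0,0],[-5,0,2,0,0,0],[-5,0,0,0,0,0],[-5,0,0,0,0,0],[-5,0,0,0,0,0],[-3,0,0,0,0,0],[0,0,0,0,0,0],[0,0,0,0,0,0]]}}

```text
time_s: 30.48
tool_pos: [423.1, -22.9, 155.7]
tool_rot: [0.001, 0.759, 0.651, 0.001]
wrist_force: [0.3, -1.1, 0.6]
finger_gap: 47.3
```

```bash
python3 - <<'E'
from h import *
pose(); pic('w15'); s=pic('top15','top'); pic('scene15','scene'); W=world(s)
s0=np.load('pics/top0.npy',allow_pickle=True).item()
def seg(n,cx,cy,w,lo,hi):
    m=(abs(W[...,0]-cx)<w)&(abs(W[...,1]-cy)<w)&(W[...,2]>lo)&(W[...,2]<hi)
    Q=W[m]; r=cv2.minAreaRect(Q[:,:2].astype(np.float32)); print(n,len(Q),np.round(r[0],1),np.round(r[1],1),round(r[2],1),'z',np.percentile(Q[:,2],[50,97]).round(1))
seg('blue',575,-346,42,12,60); seg('white',575,-262,42,12,60); seg('black',563,268.6,38,12,80); seg('orange',573,355,38,12,80); seg('clamp',655,-13,50,12,60)
seg('tape',382.8,390.8,60,7,60); seg('radio',363.4,-427.3,85,7,60)
E
```

```text
t 30.48 pos [423.1 -22.9 155.7] yaw 81.3 zax [ 0.002 -0.    -1.   ] gap 47.3 F [ 0.3 -1.1  0.6] q [-0.2   0.12 -0.47  0.99  0.    1.52]
blue 273 [ 571. -346.] [26.7 75.5] 88.7 z [32.  37.9]
white 287 [ 574.2 -263.9] [28.4 77.9] 88.5 z [31.7 37.2]
black 250 [556.3 264.3] [41.4 57.5] 77.1 z [54.8 65.8]
orange 260 [573.3 348.3] [44.8 52.1] 81.0 z [54. 66.]
clamp 312 [659.  -11.9] [49.9 93.2] 4.6 z [28.2 35.8]
tape 508 [386.1 388.7] [72.1 80. ] 52.6 z [36.1 41.7]
radio 837 [ 368.1 -427.8] [169.5 153.9] 87.3 z [34.8 39.7]
```

View pics/top15.png

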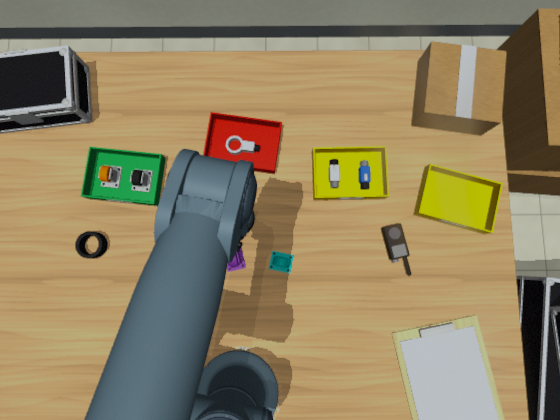

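View pics/scene15.png

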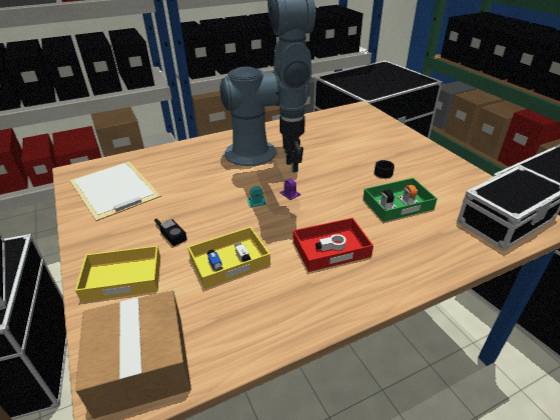

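View pics/w15.png

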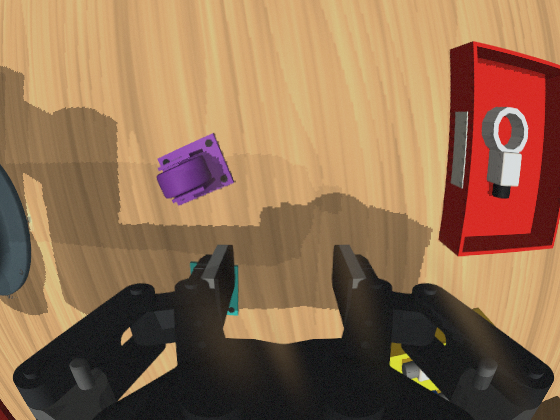

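All five parts are in their trays at about 4 mm above their table heights, so they sit on the tray floors. Tape (91,244) and radio (397,248) are at the same pixels as at the start. The arm is clear, so I'm handing in.

```bash
python3 - <<'E'
from h import *
print(arm.hand_in())
E
```

```text
the job is handed in; nothing more can be done
None
```

I put all five parts away and handed the job in at about 30.5 s. The blue and white plugs are in the yellow tray nearest the base, the black and orange casters are wheel-up in the green tray, and the clamp is in the red tray.

**Parts:** The final top, scene and wrist views show all five lying or standing flat, well inside the walls. Their top heights read about 4 mm above their table values, which matches the tray floor.

**Left alone:** The tape roll and radio are at the same pixels as at the start. I also left the purple and turquoise look-alikes untouched.

**Checks that disagreed:**
- In the last depth check, the outline boxes for the radio (170 x 154 mm) and tape roll (72 x 80 mm) came out too big. The search window probably took in stray depth points, so I relied on their pixel positions.
- The box centres of the two casters were off by up to 8 mm from where I released them, probably because of wall shadow and the arm blocking part of the view. Both are still well inside the limits.

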